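# Fit the chopper's blade and lid and hold it on pulse

### The arm

A 6-joint arm with a two-finger parallel gripper is mounted at the origin on the work surface. World frame = base frame: x ahead of the robot, y to its left, z up, the work surface at z = 0. Lengths are in m, angles in degrees, forces in N, time in s.
With the tool pointing down it reaches from about 0.3 to 0.75 m from the base axis. Payload 8.5 kg.
Tool frame: the origin (TCP) lies on the centre line of the jaws, within the pads' length; the fingertips stand 17 mm ahead of it and the grasp point (between the pads) lies 2 mm behind it; z points along the fingers, y is the direction in which the jaws open and shut (so a half turn about z gives the same grasp; the last joint's range is limited). The gripper opens to 85 mm and grips with 20 to 120 N. Pads are 22 mm wide; open, the fingers measure 114 mm over their backs; the gripper's body (76 mm by 85 mm) begins 54 mm behind the grasp point. The pads swing forward as they close: fully open they stand 13 mm farther back than shut.
Start: joints at [61.518, 21.807, 74.336, -0, 83.858, -12.336], TCP at [0.153, 0.528, 0.248] pointing down, gripper open.
Joint ranges: [-178.18, 178.18], [-50.72, 133.34], [12.68, 142.11], [-81.47, 261.47], [9.98, 163.14], [-165.26, 165.26]. Speed limits (degrees/s): [136.94, 136.94, 180, 180, 180, 180].

### API

Orientations are given as a 3x3 rotation matrix whose columns are the frame's x, y, z axes.
In Python, from rig import env, imaging, close_job gives the robot as it stands.
- The arm moves only by the tool step_arm, never from a script. Its argument "steps" is one flat list of numbers, 7 for each row, row after row: the opening, from 0 (shut) to 1 (fully open), then the shift along the tool's x, y, z as a fraction of full scale, then the turn, a rotation vector about the tool's x, y, z as a fraction of full scale. A call has 1 to 10 rows; each row is the pose to reach, as a shift and turn from the pose commanded when the call began, along the tool's axes at that moment; what a row does not reach only later rows make up. Full scale, the value 1, is 0.3 m for a shift and 45 degrees for a turn. A row lasts 1/10 s, in which the tool goes at most 50 mm and 8.59 degrees, less where a joint would pass 70% of its speed; a pose out of reach is approached as far as the arm can. A call with a number of a shift or a turn outside -1 to 1 is refused whole. A call with a gripper value outside its range is refused whole. The fingers move at their own pace and stop on an object; "grip_force" is the grip in N (left out, the last holds). Time passes only in rows, so rows that repeat a pose let the fingers close. It gives the time, the measured TCP pose, the force and the opening at its end, in the units of the state.
- env.observe(): the state, without advancing time (a new reading comes with each control period).
- imaging.get_image(name): name is "side" or "top" or "wrist"; returns (picture, depth): 480x640x3 uint8, blue, green, red; 480x640 float32, m along the optical axis (not along the pixel's ray), 0 where there is no reading.
- imaging.get_calibration(name): a dict with "camera_matrix" (3x3 intrinsics, pixels), "k1" (the pictures are not rectified: a ray, as slopes to the right and down, at radius r is drawn at 1 + k1 r^2 times it, then the intrinsics apply), "world_from_camera" (4x4, takes a point from camera to world coordinates). Camera axes: x right, y down, z forward; pixel columns grow to the right and rows downward; lengths in m; the calibration is good to about 2 mm. A picture is of the moment at which its call begins: read the wrist's pose just before it. get_calibration takes no time and is no camera call; for the wrist camera it gives the pose at the moment of the call.
- close_job(): hands the job in, once; it reports no verdict.
Trained networks look in the newest picture that a camera, given by its name, has taken for a name from the list of things; names that differ only in an ending like _2 or _b are one class to them, and where a whole thing is asked for, a point or a joint stands for the part that bears it (a point fixed in the world has none). Each returns a list of dicts, best first, with "score" (0 to 1); they miss things now and then, are a little off and sometimes report something else, mostly with a low value. They report only what shows in the picture. A call takes as long as a camera call. They do not tell look-alikes from the thing itself.
- imaging.spot_in(camera, target): "pixel" ([column, row] in pixels, amid what is visible of it).
- imaging.regions_of(camera, target): "mask" (480x640 bool, what is visible of it) and "pixel" ([column, row] in pixels, amid what is visible of it).
- imaging.pinpoint(camera, target): "pixel" ([column, row] in pixels: a listed point, or the origin of a listed thing).
The state is a dict: "time_s": time; "q": joint angles; "qvel": joint speeds; "joint_efforts": joint torques, N m; "position": TCP position; "tool_rot": TCP orientation; "ft_force": force on the tool from outside, world axes, zero at the start; "wrist_torque": the same for the moment, N m; "grip_width": finger opening in m.
Only numpy, scipy, OpenCV 4.12 (cv2) and the standard library are available. Lean on these libraries where they do the work, as an engineer would, in place of code of your own. Each camera call takes 0.05 s, during which the arm holds its last target.

### The job

Get the small kitchen chopper going on pulse: set the S-blade fully down on the drive spindle in the bowl, lower the lid squarely through the two notches of the bowl's collar until it sits flush, then twist it clockwise against its spring to the yellow pulse mark, half-way to the lock, and never let it click into lock. The lid springs back if let go, so finish while still gripping it and holding it steady at the pulse mark. Leave the other things on the worktop where they are.

Things in the scene. Friction and masses are not known exactly. Their poses are not given: they have to be found in the camera images.
- chopper: Fixed kitchen chopper: metal motor base 170 (x) x 166 (y) x 78 mm high, on it a clear round bowl (outer diameter 144, inner 137, inner floor at 84 mm) with a grey bayonet collar as its rim, 165 mm up. Origin: centre of the underside, z up, -x is the front with the black button panel. A D-handle stands out to +y, 114 mm from the axis, its top 11 mm below the rim.
- collar (a point): Centre of the collar's top face (the rim), on the chopper's axis; axes as the chopper's. The collar is a flat ring, inner diameter 125, outer 152, 8 mm thick, cut by two opposite notches 19 mm wide on the chopper's +x and -x axis, each marked white on the rim.
- pulse_mark (a point): One of two opposite yellow pulse marks on the rim, 73 mm from the axis, 40 degrees clockwise (seen from above) from the white-marked notches: where the lid's bar must point at the end.
- lock_mark (a point): One of two opposite red lock marks on the rim, 80 degrees clockwise from the notches: the lid must not be turned this far.
- spindle_tip (a point): Top of the round steel drive spindle in the middle of the bowl, 37 mm below the rim: 12 mm in diameter, tapered tip. It rises from a shoulder 22 mm in diameter, 88 mm above the worktop, on which the blade's hub comes to rest, at any yaw.
- blade_center (a point): The loose S-blade, standing on its foot: a blue upright hub 66 mm high with two dark steel wings, about 0.07 kg. This point is on the hub's axis, half-way up (33 mm above its underside). The wings lie along its +x and -x, reach 55 mm from the axis and end 15 mm above the underside.
- blade_bore (a point): Centre of the hub's underside, where a round bore 16 mm wide and 50 mm deep opens.
- blade_top (a point): Centre of the hub's top. Grip below it: the hub is 22 mm in diameter for its upper 44 mm (28 mm below that). When fully down it is 11 mm below the rim, and fingers have 51 mm from the hub's side to the collar: open them only a little to let go.
- lid_center (a point): The loose white chopper lid with a blue grip bar, 140 mm in diameter, 55 high, lying right way up, about 0.22 kg. Point on its axis half-way up, 27.5 mm above its underside. The flange (diameter 140, 5 mm thick) has its top 21 mm above the underside; below it a round hollow plug, diameter 119, 16 mm high. Seated, this point is 11.5 mm above the collar point and the lid has 3 mm of play sideways.
- lid_lug (a point): Outer end of one of the two opposite lugs at the plug's foot, 67 mm from the axis along the lid's +x and -x; each is 12 mm wide and 6 high. They pass down the notches (a half turn makes no difference) until the flange rests on the collar, and then have 2 mm of play below the collar.
- lid_grip (a point): Middle of the blue grip bar on the lid's axis, 45 mm above the lid's underside (24 mm above the flange). The bar runs along the lid's x axis, in line with the lugs and the black lines: 80 long, 14 wide, 34 mm high.
- switch_ring (a joint): Sprung orange ring under the collar, turned by the lid's lugs: rad, 0 at rest, growing clockwise from above. The lid turns about 0.08 from the notches before it takes the ring along. The spring (0.16 N m at 0, 0.2 more per rad) turns a released lid back. Yellow mark: ring about 0.62; pulse is on from 0.45 to 0.80. Lock pawls resist from about 0.9; beyond 1.1 the lid is going into lock.
- sauce_bottle: Bystander: red squeeze bottle, 54 mm in diameter, 178 high; origin at the underside.
- shaker: Bystander: steel seasoning shaker, 54 mm in diameter, 97 high; origin at the underside.
- rice_bowl: Bystander: white rice bowl upside down, 116 mm in diameter, 60 high; origin at the underside.
- storage_lid: Bystander: small green storage lid with a round knob, 92 mm in diameter, 20 high; not for the chopper; origin at the underside.
- measuring_cup: Bystander: steel measuring cup, 60 mm in diameter, 50 high, flat handle along its x to 104 mm from the axis; origin at the underside.
- spatula: Bystander: spatula with wooden handle and orange blade, 220 mm long, lying; origin near its middle.
Things that resemble listed ones, but are neither listed nor needed, are in the scene too. Several things look just like the part that bears blade_center: the one meant starts farthest to the robot's right.

How it is judged (in metres and radians):
On the way, in this order (a step that is already met when the one before it is completed fails the run):
1. The blade stands upright and fully down on the spindle, let go (z of blade_center in the frame of chopper below 0.1235 m and horizontal distance between blade_center and spindle_tip below 0.006 m and angle between blade_center's own z axis and vertical below 0.08 rad and contact force between the fingers and blade below 0.1 N), for 0.2 s.
2. The lid's lugs are through the notches and the lid sits flush on the collar, not yet at the pulse position (z of lid_center in the frame of collar between 0.005 and 0.0138 m and horizontal distance between lid_center and collar below 0.006 m and angle between lid_center's own z axis and vertical below 0.05 rad and value of joint switch_ring below 0.45 rad), for 0.1 s.
At the end, for the whole second after the job is handed in: Fingers gripping the lid (over 2 N) and holding the switch ring steady on pulse (0.45 to 0.80 rad); lid flush in the collar (about 2 mm in height, 6 mm of the axis, 0.05 rad of level); blade fully down on the spindle (2.5 mm, 6 mm of the axis, upright within 0.08 rad) (value of joint switch_ring between 0.45 and 0.8 rad and velocity of joint switch_ring between -0.1 and 0.1 rad/s and contact force between the fingers and lid above 2 N and z of lid_center in the frame of collar between 0.005 and 0.0138 m and horizontal distance between lid_center and collar below 0.006 m and angle between lid_center's own z axis and vertical below 0.05 rad and z of blade_center in the frame of chopper below 0.1235 m and horizontal distance between blade_center and spindle_tip below 0.006 m and angle between blade_center's own z axis and vertical below 0.08 rad); the arm keeps its last pose, push and grip.
It fails at once if The lid is turned past the pulse position into the lock (ring beyond 1.1 rad) (value of joint switch_ring above 1.1 rad).
It fails at once if A bystander is moved more than 30 mm (distance of any of sauce_bottle, shaker, rice_bowl, storage_lid, measuring_cup, spatula from where it was at the start of the episode above 0.03 m).
It also fails if it takes over 56 s, if anything falls off the work surface, if the arm or the gripper's body presses on something with over 40 N, if the wrist force passes 120 N, or if a joint passes its speed limit or range.

## Working session

There is one attempt and no reset: what is moved stays moved. The work goes in short steps, Python scripts to look and compute and a tool call to move; the robot and the scene stay as the last step left them, time stands still between calls to the robot, and variables do not carry over. Pictures are saved under pics/ and viewed, and the job is handed in when it is done.

Besides the shell and the picture viewer there is one more tool, called after "Call:" by a JSON object that holds its "name" and its "arguments", one argument or row to a line. step_arm: Moves the arm, as the interface text tells. Shift numbers are shares of 0.3 m and turn numbers shares of 45 degrees, none past 1 either way. Its arguments: {"type":"object","properties":{"steps":{"type":"array","items":{"type":"number"}},"grip_force":{"type":"number"}},"required":["steps"]}

```bash
ls; mkdir -p pics; cat > h.py <<'E'
import numpy as np, cv2
from rig import env, imaging, close_job
def calib(n):
    c=imaging.get_calibration(n); return np.array(c["camera_matrix"]),c["k1"],np.array(c["world_from_camera"])
def slopes(K,k1,px):
    # invert distortion
    d=np.array([(px[0]-K[0,2])/K[0,0],(px[1]-K[1,2])/K[1,1]]); u=d.copy()
    for _ in range(30): u=d/(1+k1*(u@u))
    return u
def ray(C,px):
    K,k1,T=C; u=slopes(K,k1,px); d=T[:3,:3]@np.array([u[0],u[1],1.]); return T[:3,3],d
def atz(C,px,z):
    o,d=ray(C,px); return o+d*(z-o[2])/d[2]
def proj(C,p):
    K,k1,T=C; q=np.linalg.inv(T)@np.append(p,1); u=q[:2]/q[2]; u=u*(1+k1*(u@u)); return np.array([K[0,0]*u[0]+K[0,2],K[1,1]*u[1]+K[1,2]])
def cloud(C,depth):
    K,k1,T=C; v,u=np.indices(depth.shape); d=np.stack([(u-K[0,2])/K[0,0],(v-K[1,2])/K[1,1]],-1); s=d.copy()
    for _ in range(15): s=d/(1+k1*(s**2).sum(-1,keepdims=True))
    P=np.concatenate([s,np.ones_like(s[...,:1])],-1)*depth[...,None]
    W=P@T[:3,:3].T+T[:3,3]; W[depth<=0]=np.nan; return W
def st():
    s=env.observe(); print({k:np.round(s[k],4).tolist() for k in ["time_s","q","position","tool_rot","ft_force","wrist_torque","grip_width"]}); return s
E
python3 - <<'E'
from h import *
st()
for n in ["top","side","wrist"]:
    im,d=imaging.get_image(n); cv2.imwrite(f"pics/{n}0.png",im); np.save(f"pics/{n}0.npy",d)
    for t in ["blade_top","lid_grip","lid_lug","collar","spindle_tip","pulse_mark","lid_center","chopper"]:
        print(n,t,[(np.round(r["pixel"],1).tolist(),round(float(r["score"]),2)) for r in imaging.pinpoint(n,t)])
    C=calib(n); print(C[0].tolist(),C[1],C[2].round(3).tolist())
st()
E
```

```text
pics
{'time_s': 0.0, 'q': [61.518, 21.8409, 74.3854, -0.0003, 83.8583, -12.3375], 'position': [0.1528, 0.5281, 0.2477], 'tool_rot': [[-0.9606, 0.2781, -0.0007], [0.2781, 0.9606, -0.0013], [0.0003, -0.0014, -1.0]], 'ft_force': [0.2593, -0.2156, 0.0124], 'wrist_torque': [0.051, 0.0458, 0.0102], 'grip_width': 0.0853}
top blade_top [([370.2, 319.4], 0.78), ([362.4, 251.3], 0.73), ([395.7, 284.3], 0.68), ([401.0, 285.6], 0.64), ([284.3, 226.9], 0.62)]
top lid_grip [([174.6, 272.0], 0.76)]
top lid_lug [([175.2, 253.3], 0.57), ([394.5, 282.6], 0.57)]
top collar [([282.9, 227.9], 0.97), ([397.4, 284.7], 0.28)]
top spindle_tip [([284.0, 227.6], 0.97), ([176.5, 273.2], 0.44)]
top pulse_mark [([265.2, 246.3], 0.6)]
top lid_center [([177.0, 274.0], 0.68)]
top chopper [([287.8, 240.7], 0.65)]
[[540.3819432967086, 0.0, 319.5144626702309], [0.0, 540.3819432967086, 237.08667291820038], [0.0, 0.0, 1.0]] -0.05981437789365901 [[0.017, -0.982, 0.189, 0.267], [-1.0, -0.02, -0.011, -0.097], [0.015, -0.189, -0.982, 1.598], [0.0, 0.0, 0.0, 1.0]]
side blade_top [([436.3, 268.5], 0.93), ([420.8, 227.1], 0.86)
[... 662 characters left out ...]
, 1.0]]
wrist blade_top []
wrist lid_grip []
wrist lid_lug []
wrist collar []
wrist spindle_tip []
wrist pulse_mark []
wrist lid_center []
wrist chopper []
[[378.7198460499917, 0.0, 320.6789160263287], [0.0, 378.7198460499917, 243.6595859773094], [0.0, 0.0, 1.0]] -0.0827786037631494 [[0.277, 0.923, 0.266, 0.085], [0.961, -0.266, -0.077, 0.547], [-0.0, 0.277, -0.961, 0.373], [0.0, 0.0, 0.0, 1.0]]
{'time_s': 1.35, 'q': [61.5179, 21.8053, 74.3343, 0.0013, 83.8607, -12.3354], 'position': [0.1529, 0.5283, 0.2483], 'tool_rot': [[-0.9606, 0.2781, -0.0], [0.2781, 0.9606, 0.0], [0.0, -0.0, -1.0]], 'ft_force': [-0.1409, -0.9632, 0.0128], 'wrist_torque': [0.0072, 0.0187, -0.0027], 'grip_width': 0.0851}
```

View pics/top0.png

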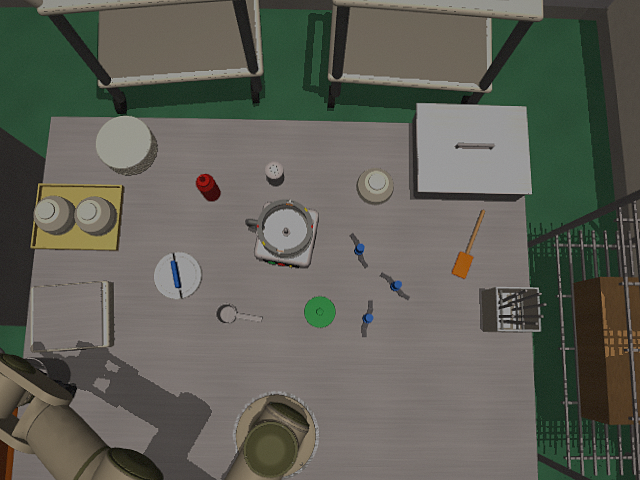

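View pics/side0.png

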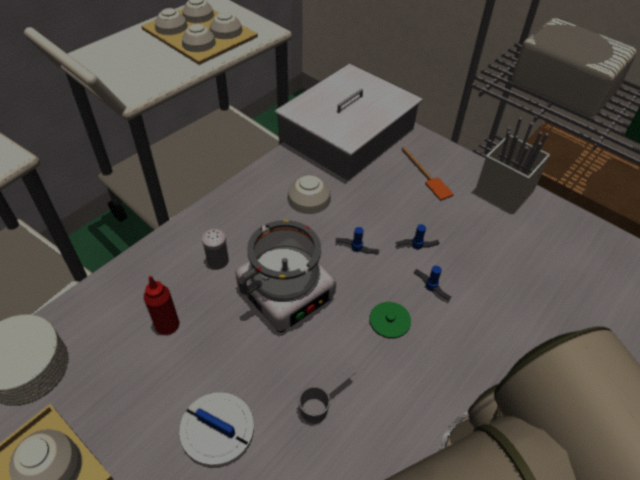

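Three look-alike blades appear in the top view: hubs at (360,249), (396,286) and (369,319). Image right is −y, so the rightmost, (396,286), is the one meant. I'll check it in a crop and work out positions.

```bash
python3 - <<'E'
from h import *
C=calib("top"); S=calib("side")
for n,p in [("b1",(362,251)),("b2",(397,284.5)),("b3",(370,319))]: 
    w=atz(C,p,.066); print(n,w.round(3),proj(S,w).round(0))
w=atz(C,(283,228),.165);print("collar",w.round(3),proj(S,w).round(0))
w=atz(C,(174.6,272),.05);print("lid",w.round(3),proj(S,w).round(0))
S0=S
for n,p in [("b",(436.3,268.5)),("b",(420.8,227.1)),("b",(358.2,233.3))]: print("side",atz(S,p,.066).round(3))
print("side collar",atz(S,(284.8,248),.165).round(3),"lid",atz(S,(213.9,421.3),.045).round(3))
im=cv2.imread("pics/top0.png")
a=cv2.resize(im[205:345,150:430],None,fx=2.85,fy=2.85,interpolation=cv2.INTER_CUBIC); cv2.imwrite("pics/crop_top.png",a)
im=cv2.imread("pics/side0.png"); cv2.imwrite("pics/crop_side.png",cv2.resize(im[200:340,220:460],None,fx=3.3,fy=3.3,interpolation=cv2.INTER_CUBIC))
# camera in tool frame
s=env.observe(); W=calib("wrist")[2]; R=np.array(s["tool_rot"]); print("cam in tool",(R.T@(W[:3,3]-s["position"])).round(4),(R.T@W[:3,:3]).round(3).tolist())
E
```

```text
b1 [ 0.524 -0.238  0.066] [364. 231.]
b2 [ 0.429 -0.338  0.066] [421. 227.]
b3 [ 0.33  -0.261  0.066] [439. 269.]
collar [ 0.566 -0.014  0.165] [285. 249.]
lid [0.454 0.301 0.05 ] [213. 418.]
side [ 0.334 -0.257  0.066]
side [ 0.43  -0.337  0.066]
side [ 0.528 -0.222  0.066]
side collar [ 0.567 -0.016  0.165] lid [0.449 0.303 0.045]
cam in tool [ 0.0701 -0.0006 -0.125 ] [[0.001, -0.961, -0.277], [1.0, 0.001, 0.0], [0.0, -0.277, 0.961]]
```

View pics/crop_top.png

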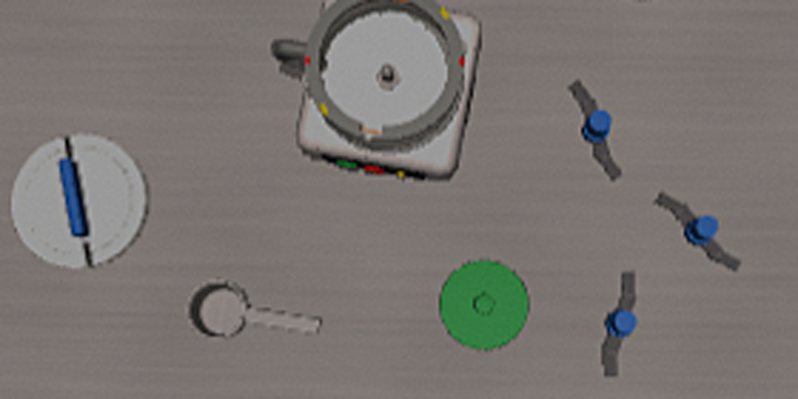

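View pics/crop_side.png

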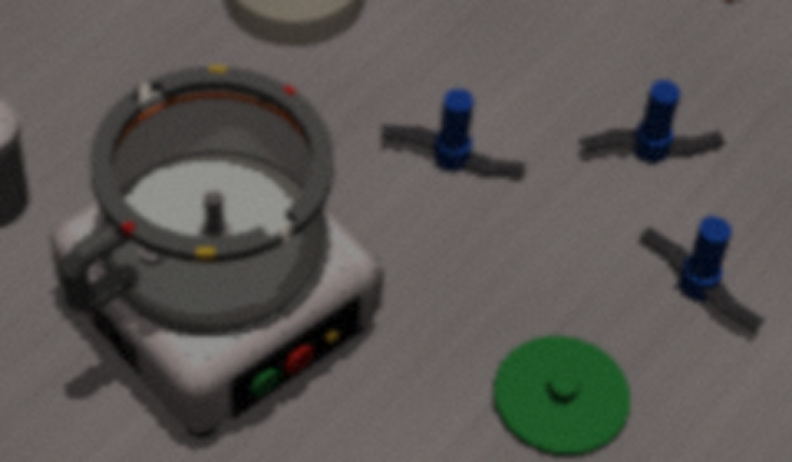

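The top crop confirms it: (396,286), at about (0.430, −0.338), is the rightmost blade. Next I'll move over the lid for a close look.

Call:
{"name": "step_arm", "arguments": {
  "steps": [1,-1,-0.43,0,0,0,0,1,-1,-0.43,0,0,0,0,1,-1,-0.43,0,0,0,0,1,-1,-0.43,0,0,0,0,1,-1,-0.43,0,0,0,0,1,-1,-0.43,0,0,0,0,1,-1,-0.43,0,0,0,0,1,-1,-0.43,0,0,0,0]
}}

```text
time_s: 2.15
position: [0.4076, 0.3189, 0.2481]
tool_rot: [[-0.959, 0.282, 0.0], [0.282, 0.959, -0.0], [-0.0, -0.0, -1.0]]
ft_force: [-0.7, 0.2, -0.6]
grip_width: 0.0854
```

```bash
cat >> h.py <<'E'
def look(tag,cam,targets=()):
    s=st(); C=calib(cam); im,d=imaging.get_image(cam)
    cv2.imwrite(f"pics/{tag}.png",im); np.savez(f"pics/{tag}.npz",d=d,K=C[0],k1=C[1],T=C[2])
    for t in targets: print(t,[(np.round(r["pixel"],1).tolist(),round(float(r["score"]),2)) for r in imaging.pinpoint(cam,t)])
    return im,d,C
E
python3 -c "
from h import *
look('w_lid','wrist',['lid_grip','lid_lug'])"
```

```text
{'time_s': 2.15, 'q': [24.9278, 18.5567, 79.4189, -0.0296, 82.0154, -48.6715], 'position': [0.4076, 0.3189, 0.2481], 'tool_rot': [[-0.9593, 0.2823, 0.0004], [0.2823, 0.9593, -0.0004], [-0.0005, -0.0003, -1.0]], 'ft_force': [-0.7082, 0.1703, -0.6454], 'wrist_torque': [-0.0458, 0.0226, 0.0194], 'grip_width': 0.0854}
lid_grip [([314.5, 266.6], 0.56)]
lid_lug [([348.4, 302.5], 0.68)]
```

View pics/w_lid.png

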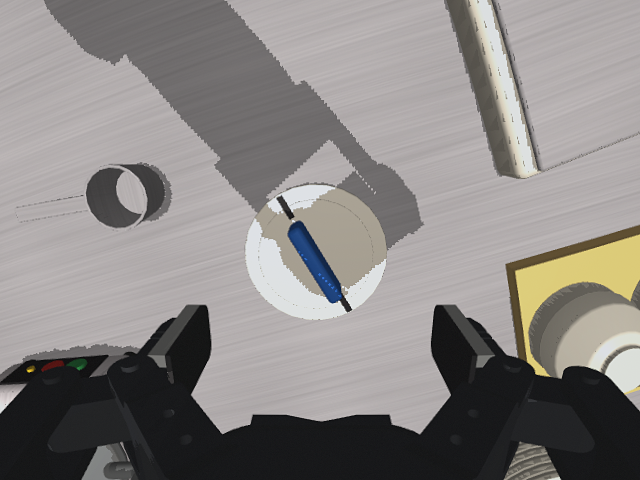

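Wrist picture: the lid is centred near (316,251), its blue bar runs (297,225)→(337,298), and the black line ends are at (280,199) and (350,310). I'll measure it.

```bash
cat > m_lid.py <<'E'
from h import *
import sys
tag=sys.argv[1]; f=np.load(f"pics/{tag}.npz"); C=(f["K"],float(f["k1"]),f["T"]); im=cv2.imread(f"pics/{tag}.png"); W=cloud(C,f["d"])
hsv=cv2.cvtColor(im,cv2.COLOR_BGR2HSV)
m=(abs(hsv[...,0].astype(int)-112)<14)&(hsv[...,1]>130)&(hsv[...,2]>40)
n,l,s,c=cv2.connectedComponentsWithStats(m.astype(np.uint8))
i=1+np.argmax(s[1:,4]); print("bar px",s[i],c[i])
P=W[l==i]; P=P[np.isfinite(P).all(1)]; print("z range",np.percentile(P[:,2],[5,50,95]).round(4))
T=P[P[:,2]>np.percentile(P[:,2],95)-.006]
mu=(np.percentile(T,1,0)+np.percentile(T,99,0))/2
r=cv2.minAreaRect((T[:,:2]*1000).astype(np.float32)); print("bar top rect mm",r)
u,sv,v=np.linalg.svd(T[:,:2]-T[:,:2].mean(0),full_matrices=False); print("yaw",np.degrees(np.arctan2(v[0,1],v[0,0]))%180,T.mean(0).round(4))
# flange: points at top z of flange near
c0=np.array(r[0])/1000
z=W[...,2]; zf=float(sys.argv[2]) if len(sys.argv)>2 else .021
F=W[(abs(z-zf)<.005)&(np.hypot(W[...,0]-c0[0],W[...,1]-c0[1])<.085)]
print("flange n",len(F),"z",np.median(F[:,2]).round(4),"circle",cv2.minEnclosingCircle((F[:,:2]*1000).astype(np.float32)))
E
python3 m_lid.py w_lid
```

```text
bar px [ 288  222   54   81 1591] [314.92331867 261.36203646]
z range [0.033  0.0536 0.0553]
bar top rect mm ((447.0810546875, 301.33599853515625), (78.84564208984375, 13.231159210205078), 13.920347213745117)
yaw 13.985482847911655 [0.4456 0.3014 0.0538]
flange n 13448 z 0.0214 circle ((447.96563720703125, 300.83868408203125), 70.09867858886719)
```

Call:
{"name": "step_arm", "arguments": {
  "steps": [1,-0.73,-0.93,-0.2,0,0,0,1,-0.73,-0.93,-0.2,0,0,0,1,-0.73,-0.93,-0.2,0,0,0,1,-0.73,-0.93,-0.2,0,0,0,1,-0.73,-0.93,-0.2,0,0,0,1,-0.73,-0.93,-0.2,0,0,0,1,-0.73,-0.93,-0.2,0,0,0,1,-0.73,-0.93,-0.2,0,0,0,1,-0.73,-0.93,-0.2,0,0,0]
}}

```text
time_s: 3.2
position: [0.5382, -0.008, 0.3082]
tool_rot: [[-0.96, 0.279, -0.0], [0.279, 0.96, 0.0], [0.0, 0.0, -1.0]]
ft_force: [-1.2, 0.2, -0.1]
grip_width: 0.0852
```

```bash
python3 -c "
from h import *
look('w_chop','wrist',['collar','spindle_tip','pulse_mark','lock_mark'])"
```

```text
{'time_s': 3.2, 'q': [-13.4681, 18.5738, 69.3963, 0.0091, 92.0361, -87.2801], 'position': [0.5382, -0.008, 0.3082], 'tool_rot': [[-0.9604, 0.2788, -0.0001], [0.2788, 0.9604, 0.0002], [0.0001, 0.0002, -1.0]], 'ft_force': [-1.2466, 0.1839, -0.0868], 'wrist_torque': [0.0186, -0.0004, 0.001], 'grip_width': 0.0852}
collar [([319.6, 281.5], 0.87)]
spindle_tip [([321.4, 262.5], 0.58)]
pulse_mark [([375.4, 193.3], 0.68), ([322.4, 258.8], 0.19)]
lock_mark [([413.3, 253.5], 0.71), ([389.5, 350.8], 0.59)]
```

View pics/w_chop.png

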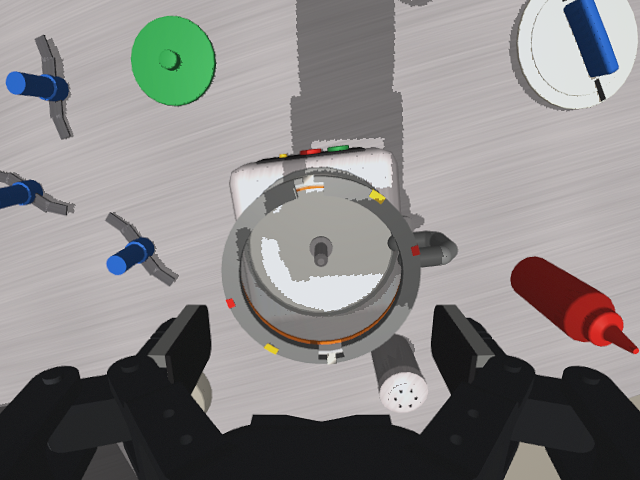

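Wrist picture: rim centre about (320,266), white notches at (308,183) and (331,355), yellow marks at (376,196) and (271,349), red at (416,251) and (230,303), spindle at (321,250).

```bash
cat > m_ch.py <<'E'
from h import *
f=np.load("pics/w_chop.npz"); C=(f["K"],float(f["k1"]),f["T"]); im=cv2.imread("pics/w_chop.png"); W=cloud(C,f["d"])
M=(abs(W[...,2]-.165)<.006)&(np.hypot(W[...,0]-.566,W[...,1]+.014)<.09)
F=W[M]; print(len(F),"rim z",np.median(F[:,2]).round(4),F[:,2].std())
c,r=cv2.minEnclosingCircle((F[:,:2]*1000).astype(np.float32)); print("rim circle",np.round(c,2),r)
# outer edge LSQ: max radius per angle
from scipy.optimize import least_squares
P=F[:,:2]
def fit(sel):
    c=np.array([.566,-.014])
    for _ in range(5):
        d=P-c; a=np.floor(np.degrees(np.arctan2(d[:,1],d[:,0]))/3).astype(int); rr=np.hypot(*d.T)
        pts=np.array([P[a==k][(np.argmax if sel>0 else np.argmin)(rr[a==k])] for k in np.unique(a)])
        s=least_squares(lambda q:np.hypot(pts[:,0]-q[0],pts[:,1]-q[1])-q[2],[*c,.07],loss="soft_l1",f_scale=.001).x; c=s[:2]
    return s
o=fit(1); print("outer",o.round(4)); print("inner",fit(-1).round(4)); c=o[:2]
hsv=cv2.cvtColor(im,cv2.COLOR_BGR2HSV); h,s_,v=[hsv[...,i].astype(int) for i in range(3)]
for nm,mm in [("yellow",(abs(h-28)<6)&(s_>150)&(v>100)),("red",((h<6)|(h>174))&(s_>150)&(v>60)),("white",(v>195)&(s_<40))]:
    n,l,st_,cc=cv2.connectedComponentsWithStats(mm.astype(np.uint8))
    for i in range(1,n):
        if st_[i,4]<15: continue
        w=atz(C,cc[i],.165)[:2]-c; r=np.hypot(*w)
        if .055<r<.09: print(nm,cc[i].round(1),st_[i,4],"r",r.round(4),"ang",np.degrees(np.arctan2(w[1],w[0])).round(2))
Z=W[(np.hypot(W[...,0]-c[0],W[...,1]-c[1])<.02)]; Z=Z[Z[:,2]>.118]; print("spindle",len(Z),Z[:,2].max(),np.median(Z,0).round(4))
T=Z[Z[:,2]>Z[:,2].max()-.003]; print((T.max(0)+T.min(0))/2)
# handle direction check / white crop
cv2.imwrite("pics/crop_ch.png",cv2.resize(im[150:380,200:460],None,fx=2.5,fy=2.5,interpolation=cv2.INTER_NEAREST))
E
python3 m_ch.py
```

```text
9763 rim z 0.1644 0.0011184620095131706
rim circle [570.57 -17.69] 76.68883514404297
outer [ 0.5703 -0.0178  0.076 ]
inner [ 0.5701 -0.0178  0.0624]
yellow [376.8 196.2] 117 r 0.0734 ang 130.89
yellow [271.  348.3] 77 r 0.0736 ang -49.29
red [415.1 250.2] 68 r 0.0734 ang 90.74
red [230.1 302.9] 57 r 0.0737 ang -89.16
white [363.  167.4] 1505 r 0.087 ang 144.05
white [252.8 184.6] 1350 r 0.085 ang -161.55
white [309.3 182.3] 130 r 0.0719 ang 170.35
white [314.3 189.6] 50 r 0.0664 ang 167.83
white [277.2 209. ] 28 r 0.061 ang -165.2
white [330.3 355.1] 131 r 0.0682 ang -9.68
spindle 170 0.12877981304877795 [ 0.5687 -0.0176  0.1252]
[ 0.56985401 -0.01842663  0.12731157]
```

View pics/crop_ch.png

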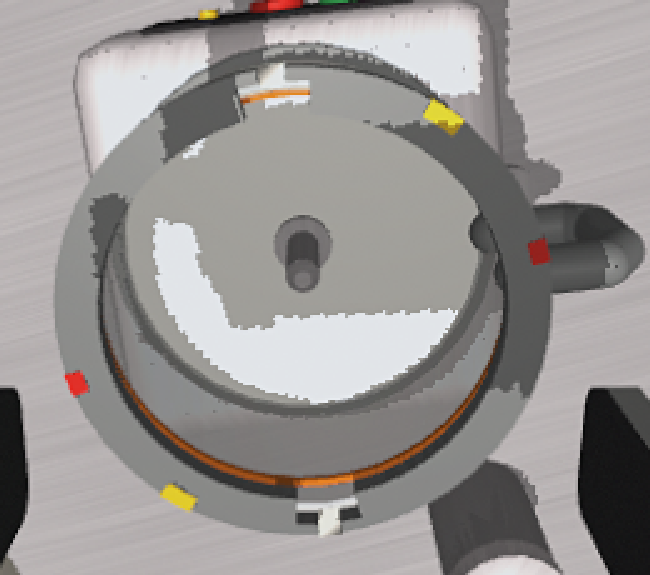

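Call:
{"name": "step_arm", "arguments": {
  "steps": [1,0.14,-1,0.2,0,0,0,1,0.14,-1,0.2,0,0,0,1,0.14,-1,0.2,0,0,0,1,0.14,-1,0.2,0,0,0,1,0.14,-1,0.2,0,0,0,1,0.14,-1,0.2,0,0,0,1,0.14,-1,0.2,0,0,0,1,0.14,-1,0.2,0,0,0]
}}

```text
time_s: 4.25
position: [0.4139, -0.2846, 0.248]
tool_rot: [[-0.96, 0.28, -0.0], [0.28, 0.96, 0.001], [0.001, 0.001, -1.0]]
ft_force: [-0.2, 0.1, 1.0]
grip_width: 0.0859
```

```bash
cat > m_bl.py <<'E'
from h import *
import sys
tag=sys.argv[1]; f=np.load(f"pics/{tag}.npz"); C=(f["K"],float(f["k1"]),f["T"]); im=cv2.imread(f"pics/{tag}.png"); W=cloud(C,f["d"])
hsv=cv2.cvtColor(im,cv2.COLOR_BGR2HSV)
m=(abs(hsv[...,0].astype(int)-110)<16)&(hsv[...,1]>120)&(hsv[...,2]>30)
n,l,s,c=cv2.connectedComponentsWithStats(m.astype(np.uint8))
for i in range(1,n):
    if s[i,4]<100: continue
    P=W[l==i]; P=P[np.isfinite(P).all(1)]; T=P[abs(P[:,2]-.066)<.004]
    if len(T)<10: print(c[i],"no top"); continue
    cc,r=cv2.minEnclosingCircle((T[:,:2]*1000).astype(np.float32)); print("hub px",c[i].round(0),s[i,4],"top",np.round(cc,1),round(r,1),"med z",np.median(T[:,2]).round(4),"mid",((T.max(0)+T.min(0))/2).round(4))
E
python3 -c "
from h import *
look('w_bl','wrist',['blade_top','blade_bore'])"; python3 m_bl.py w_bl
```

```text
{'time_s': 4.25, 'q': [-48.0433, 17.05, 81.6818, 0.0128, 81.3182, -121.8139], 'position': [0.4139, -0.2846, 0.248], 'tool_rot': [[-0.9601, 0.2795, -0.0004], [0.2795, 0.9601, 0.0008], [0.0006, 0.0006, -1.0]], 'ft_force': [-0.1673, 0.091, 0.967], 'wrist_torque': [-0.013, 0.01, 0.0158], 'grip_width': 0.0859}
blade_top [([322.7, 117.2], 0.93), ([415.2, 331.5], 0.79), ([262.5, 257.2], 0.76)]
blade_bore [([400.1, 301.4], 0.94), ([272.7, 234.8], 0.81), ([326.3, 118.1], 0.58)]
hub px [325. 118.] 774 top [ 333.4 -258.3] 11.0 med z 0.0654 mid [ 0.3335 -0.2583  0.0654]
hub px [269. 247.] 1054 top [ 429.2 -339.8] 11.1 med z 0.0655 mid [ 0.4291 -0.3399  0.0651]
hub px [406. 316.] 1148 top [ 534.3 -232.7] 11.3 med z 0.0653 mid [ 0.5342 -0.2326  0.0646]
```

View pics/w_bl.png

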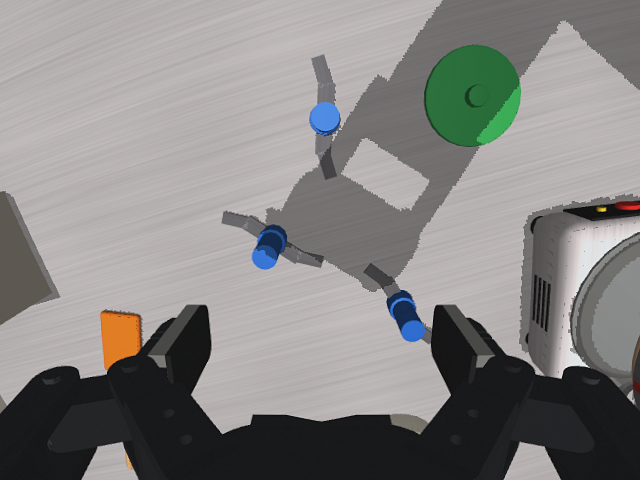

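The leftmost hub in this view, (269,247), is the target, measured at (0.4292, −0.3398). I'll descend and grip it.

Call:
{"name": "step_arm", "arguments": {
  "steps": [0.55,-0.1,-0.162,0.47,0,0,0,0.55,-0.1,-0.162,0.47,0,0,0,0.55,-0.1,-0.162,0.47,0,0,0,0.55,-0.1,-0.162,0.47,0,0,0,0.55,-0.1,-0.162,0.47,0,0,0,0.55,-0.1,-0.162,0.56,0,0,0,0.55,-0.1,-0.162,0.66,0,0,0,0.55,-0.1,-0.162,0.66,0,0,0],
  "grip_force": 40
}}

```text
time_s: 5.2
position: [0.4296, -0.3379, 0.0504]
tool_rot: [[-0.961, 0.277, -0.001], [0.277, 0.961, 0.001], [0.001, 0.001, -1.0]]
ft_force: [0.1, 1.4, 0.4]
grip_width: 0.0468
```

```bash
python3 -c "
from h import *
look('w_bl2','wrist')"; python3 m_bl.py w_bl2
```

```text
{'time_s': 5.2, 'q': [-50.6027, 34.2909, 90.0414, 0.0068, 55.77, -124.5393], 'position': [0.4296, -0.3379, 0.0504], 'tool_rot': [[-0.9609, 0.2768, -0.0011], [0.2768, 0.9609, 0.0014], [0.0014, 0.0011, -1.0]], 'ft_force': [0.0588, 1.3664, 0.3733], 'wrist_torque': [-0.0087, -0.0087, 0.0518], 'grip_width': 0.0468}
hub px [457.  25.] 4937 top [ 340.3 -260. ] 8.5 med z 0.0651 mid [ 0.3414 -0.26    0.0647]
hub px [317. 321.] 6771 top [ 429.2 -340. ] 11.6 med z 0.0654 mid [ 0.4291 -0.3399  0.0647]
[571.55909091 391.17272727] no top
```

View pics/w_bl2.png

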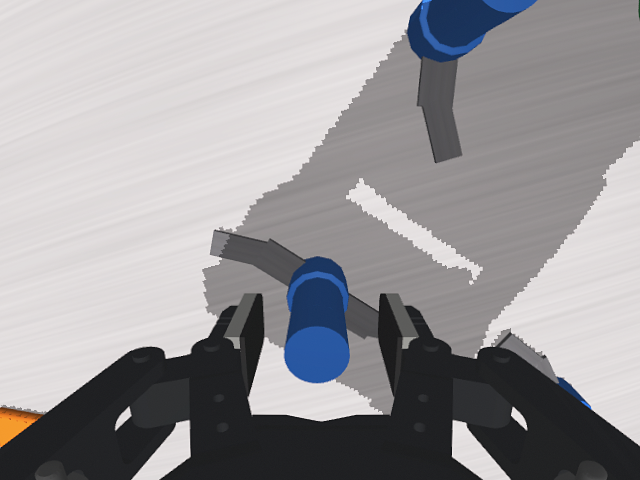

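The hub stands between the pads. Close, then measure it again to learn the camera's bias.

Call:
{"name": "step_arm", "arguments": {
  "steps": [0.1,0,0,0,0,0,0,0.1,0,0,0,0,0,0,0.1,0,0,0,0,0,0,0.1,0,0,0,0,0,0,0.1,0,0,0,0,0,0],
  "grip_force": 40
}}

```text
time_s: 5.75
position: [0.4305, -0.3399, 0.0529]
tool_rot: [[-0.961, 0.278, 0.003], [0.278, 0.961, -0.003], [-0.004, -0.002, -1.0]]
ft_force: [0.5, 3.6, 8.8]
grip_width: 0.0217
```

```bash
python3 -c "
from h import *
look('w_bl3','wrist')"; python3 m_bl.py w_bl3
```

```text
{'time_s': 5.75, 'q': [-50.6801, 34.1202, 89.829, 0.0374, 55.814, -124.5565], 'position': [0.4305, -0.3399, 0.0529], 'tool_rot': [[-0.9606, 0.2781, 0.003], [0.2781, 0.9606, -0.0029], [-0.0037, -0.0019, -1.0]], 'ft_force': [0.4625, 3.6036, 8.7892], 'wrist_torque': [0.3951, -0.0251, -0.0056], 'grip_width': 0.0217}
hub px [458.  23.] 4544 top [ 341.1 -261.1] 7.5 med z 0.0652 mid [ 0.3417 -0.2611  0.0653]
hub px [321. 316.] 6470 top [ 429.1 -339.8] 11.7 med z 0.0654 mid [ 0.4292 -0.3402  0.0647]
[572.82132768 399.34745763] no top
```

Gripped (21.7 mm). Measured hub and TCP agree within 1.3 mm. I'll lift it.

Call:
{"name": "step_arm", "arguments": {
  "steps": [0.1,0,0,-0.16,0,0,0,0.1,0,0,-0.32,0,0,0,0.1,0,0,-0.48,0,0,0,0.1,0,0,-0.64,0,0,0,0.1,-0.02,0.1,-0.72,0,0,0,0.1,-0.05,0.25,-0.72,0,0,0,0.1,-0.08,0.4,-0.72,0,0,0,0.1,-0.08,0.5,-0.72,0,0,0,0.1,-0.08,0.5,-0.72,0,0,0]
}}

```text
time_s: 6.7
position: [0.4949, -0.1986, 0.268]
tool_rot: [[-0.962, 0.274, 0.002], [0.274, 0.962, -0.0], [-0.002, 0.0, -1.0]]
ft_force: [0.6, -0.7, -0.1]
grip_width: 0.0208
```

```bash
python3 -c "
from h import *
s=st(); R=np.array(s['tool_rot']); d=np.array([.5715,-.0177,s['position'][2]])-s['position']; print((R.T@d).round(4), (R.T@d/.3).round(3))
look('w_bl4','wrist')"
```

```text
{'time_s': 6.7, 'q': [-34.6135, 19.2869, 74.938, 0.0423, 85.6716, -108.7226], 'position': [0.4949, -0.1986, 0.268], 'tool_rot': [[-0.9618, 0.2739, 0.0019], [0.2739, 0.9618, -0.0004], [-0.0019, 0.0001, -1.0]], 'ft_force': [0.6302, -0.681, -0.0717], 'wrist_torque': [0.055, 0.0534, 0.0093], 'grip_width': 0.0208}
[-2.41e-02  1.95e-01  1.00e-04] [-0.08  0.65  0.  ]
{'time_s': 6.7, 'q': [-34.6135, 19.2869, 74.938, 0.0423, 85.6716, -108.7226], 'position': [0.4949, -0.1986, 0.268], 'tool_rot': [[-0.9618, 0.2739, 0.0019], [0.2739, 0.9618, -0.0004], [-0.0019, 0.0001, -1.0]], 'ft_force': [0.6302, -0.681, -0.0717], 'wrist_torque': [0.055, 0.0534, 0.0093], 'grip_width': 0.0208}
```

View pics/w_bl4.png

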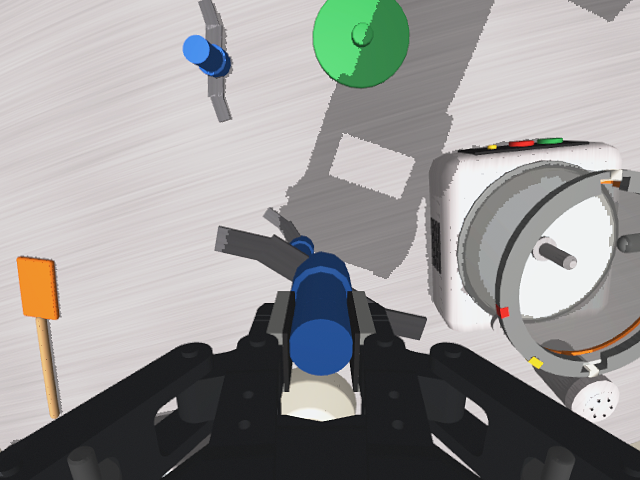

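The blade is held, hub at (321,320). Moving over the bowl, then I'll check tilt and alignment.

Call:
{"name": "step_arm", "arguments": {
  "steps": [0.1,-0.04,0.16,0,0,0,0,0.1,-0.06,0.32,0,0,0,0,0.1,-0.08,0.48,0,0,0,0,0.1,-0.08,0.6,0,0,0,0,0.1,-0.08,0.65,0,0,0,0,0.1,-0.08,0.65,0,0,0,0,0.1,-0.08,0.65,0,0,0,0]
}}

```text
time_s: 7.45
position: [0.5714, -0.0228, 0.2666]
tool_rot: [[-0.96, 0.279, 0.0], [0.279, 0.96, -0.001], [-0.0, -0.001, -1.0]]
ft_force: [-0.2, -0.3, 0.2]
grip_width: 0.0212
```

```bash
cat > m_held.py <<'E'
from h import *
import sys
from scipy.optimize import least_squares
s=st(); C=calib("wrist"); im,d=imaging.get_image("wrist"); cv2.imwrite(f"pics/{sys.argv[1]}.png",im); W=cloud(C,d)
hsv=cv2.cvtColor(im,cv2.COLOR_BGR2HSV)
m=(abs(hsv[...,0].astype(int)-110)<16)&(hsv[...,1]>120)&(hsv[...,2]>30)
n,l,ss,c=cv2.connectedComponentsWithStats(m.astype(np.uint8)); i=1+np.argmin(abs(c[1:,0]-320)+abs(c[1:,1]-315)-ss[1:,4]*.01)
P=W[l==i]; P=P[np.isfinite(P).all(1)]; zt=np.percentile(P[:,2],97); T=P[P[:,2]>zt-.003]
cc,r=cv2.minEnclosingCircle((T[:,:2]*1000).astype(np.float32)); cc=np.array(cc)/1000; print("n",len(P),"top z",np.median(T[:,2]).round(4),"c",cc.round(4),"r",r)
S=P[(P[:,2]<zt-.006)&(P[:,2]>zt-.043)]
f=lambda q:np.hypot(S[:,0]-q[0]-q[2]*(S[:,2]-zt),S[:,1]-q[1]-q[3]*(S[:,2]-zt))-.011
q=least_squares(f,[*cc,0,0],loss="soft_l1",f_scale=.0005); x=q.x; print("side n",len(S),"axis at top",x[:2].round(4),"tilt dx/dz,dy/dz",x[2:].round(3),"bore xy",(x[:2]-x[2:]*.066).round(4),"rms",np.sqrt((q.fun**2).mean()).round(5))
R=np.array(s["tool_rot"]); e=np.array([.5702,-.0178])-(x[:2]-x[2:]*.033); print("mid err to spindle, world",e.round(4),"tool frac",(R.T@np.array([*e,0])/.3).round(4),"underside z",(np.median(T[:,2])-.066).round(4))
E
python3 m_held.py w_bl5
```

```text
{'time_s': 7.45, 'q': [-14.1228, 23.3529, 68.7936, -0.0343, 87.831, -87.9217], 'position': [0.5714, -0.0228, 0.2666], 'tool_rot': [[-0.9603, 0.279, 0.0002], [0.279, 0.9603, -0.0007], [-0.0004, -0.0006, -1.0]], 'ft_force': [-0.1947, -0.2867, 0.2009], 'wrist_torque': [-0.0382, 0.0212, 0.0514], 'grip_width': 0.0212}
n 6418 top z 0.2791 c [ 0.5698 -0.0228] r 11.523605346679688
side n 1945 axis at top [ 0.5702 -0.0232] tilt dx/dz,dy/dz [-0.005 -0.003] bore xy [ 0.5706 -0.0229] rms 0.0003
mid err to spindle, world [-0.0002  0.0052] tool frac [ 0.0055  0.0166 -0.    ] underside z 0.2131
```

View pics/w_bl5.png

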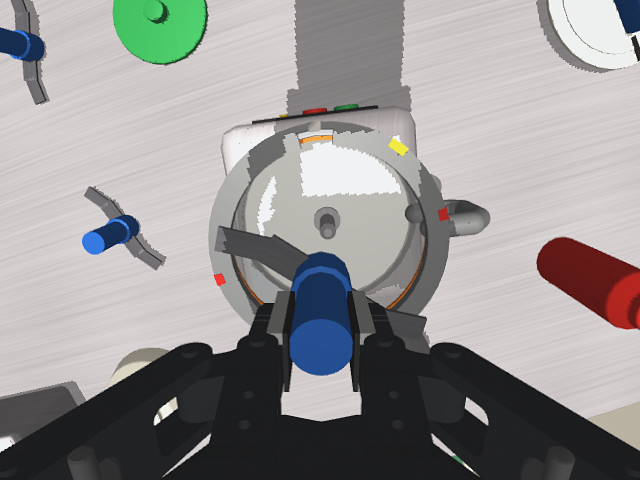

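Call:
{"name": "step_arm", "arguments": {
  "steps": [0.1,0,0.0165,0.05,0,0,0,0.1,0,0.0165,0.1,0,0,0,0.1,0,0.0165,0.1,0,0,0,0.1,0,0.0165,0.1,0,0,0]
}}

```text
time_s: 7.9
position: [0.5729, -0.0178, 0.2368]
tool_rot: [[-0.96, 0.28, 0.0], [0.28, 0.96, -0.0], [-0.0, -0.0, -1.0]]
ft_force: [0.5, -0.2, -0.3]
grip_width: 0.0211
```

```bash
python3 m_held.py w_bl6; python3 - <<'E'
from h import *
st()
im,d=imaging.get_image("wrist"); C=calib("wrist"); W=cloud(C,d)
Z=W[np.hypot(W[...,0]-.57,W[...,1]+.018)<.014]; Z=Z[(Z[:,2]<.1295)&(Z[:,2]>.095)]
print(len(Z),Z[:,2].max(),((np.percentile(Z,2,0)+np.percentile(Z,98,0))/2).round(4))
M=(abs(W[...,2]-.165)<.004)&(np.hypot(W[...,0]-.57,W[...,1]+.018)<.085)
P=W[M][:,:2]
from scipy.optimize import least_squares
c=np.array([.57,-.018])
for _ in range(4):
    D=P-c; a=np.floor(np.degrees(np.arctan2(D[:,1],D[:,0]))/3).astype(int); rr=np.hypot(*D.T)
    pts=np.array([P[a==k][np.argmax(rr[a==k])] for k in np.unique(a)]); q=np.hypot(*(pts-c).T)>.072; pts=pts[q]
    s=least_squares(lambda q:np.hypot(pts[:,0]-q[0],pts[:,1]-q[1])-.076,[*c],loss="soft_l1",f_scale=.001).x; c=s[:2]
print("rim",c.round(4),len(pts))
E
```

```text
{'time_s': 7.9, 'q': [-13.6086, 24.6153, 71.7184, -0.0087, 83.6544, -87.3716], 'position': [0.5729, -0.0178, 0.2368], 'tool_rot': [[-0.9601, 0.2796, 0.0002], [0.2796, 0.9601, -0.0002], [-0.0002, -0.0001, -1.0]], 'ft_force': [0.4599, -0.2309, -0.3315], 'wrist_torque': [-0.0167, -0.047, 0.056], 'grip_width': 0.0211}
n 6432 top z 0.2493 c [ 0.5719 -0.0181] r 11.757755279541016
side n 1947 axis at top [ 0.5718 -0.0182] tilt dx/dz,dy/dz [-0.005 -0.003] bore xy [ 0.5721 -0.018 ] rms 0.0003
mid err to spindle, world [-0.0017  0.0003] tool frac [ 0.0058 -0.0006 -0.    ] underside z 0.1833
{'time_s': 7.95, 'q': [-13.5846, 24.5944, 71.6874, -0.007, 83.6477, -87.3669], 'position': [0.5731, -0.0176, 0.2372], 'tool_rot': [[-0.9602, 0.2793, 0.0012], [0.2793, 0.9602, -0.0004], [-0.0012, -0.0001, -1.0]], 'ft_force': [-0.1477, -0.3432, -1.8541], 'wrist_torque': [-0.0364, -0.0382, -0.0483], 'grip_width': 0.0214}
417 0.12939076168856334 [ 0.5698 -0.0176  0.1124]
rim [ 0.5706 -0.0177] 103
```

Call:
{"name": "step_arm", "arguments": {
  "steps": [0.1,0.0055,0,0.07,0,0,0,0.1,0.0055,0,0.13,0,0,0,0.1,0.0055,0,0.16,0,0,0,0.1,0.0055,0,0.19,0,0,0,0.1,0.0055,0,0.21,0,0,0,0.1,0.0055,0,0.21,0,0,0]
}}

```text
time_s: 8.6
position: [0.5714, -0.0162, 0.173]
tool_rot: [[-0.961, 0.278, -0.001], [0.278, 0.961, 0.0], [0.001, -0.0, -1.0]]
ft_force: [-0.1, 0.8, -1.2]
grip_width: 0.0213
```

```bash
python3 m_held.py w_bl7
```

```text
{'time_s': 8.6, 'q': [-13.4892, 27.5879, 77.8381, -0.0019, 74.6035, -87.3398], 'position': [0.5714, -0.0162, 0.173], 'tool_rot': [[-0.9605, 0.2781, -0.0005], [0.2781, 0.9605, 0.0001], [0.0005, -0.0001, -1.0]], 'ft_force': [-0.1176, 0.8247, -1.2181], 'wrist_torque': [-0.0023, -0.0342, -0.0143], 'grip_width': 0.0213}
n 6438 top z 0.1855 c [ 0.57   -0.0166] r 11.5601806640625
side n 1940 axis at top [ 0.5702 -0.0166] tilt dx/dz,dy/dz [-0.004 -0.004] bore xy [ 0.5704 -0.0164] rms 0.0003
mid err to spindle, world [-0.0001 -0.0013] tool frac [-0.0009 -0.0043 -0.    ] underside z 0.1195
```

View pics/w_bl7.png

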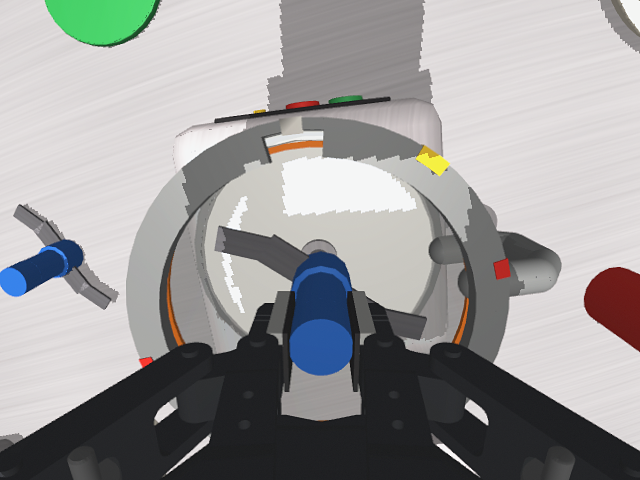

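The underside is at 0.1195, below the spindle tip, with no force, so the bore is on the spindle. Lowering fully.

Call:
{"name": "step_arm", "arguments": {
  "steps": [0.1,0,-0.003,0.03,0,0,0,0.1,0,-0.003,0.06,0,0,0,0.1,0,-0.003,0.09,0,0,0,0.1,0,-0.003,0.108,0,0,0,0.1,0,-0.003,0.11,0,0,0]
}}

```text
time_s: 9.15
position: [0.5715, -0.0171, 0.1409]
tool_rot: [[-0.961, 0.278, 0.002], [0.278, 0.961, -0.0], [-0.002, 0.0, -1.0]]
ft_force: [-1.6, 1.1, 9.0]
grip_width: 0.0212
```

```bash
python3 m_held.py w_bl8
```

```text
{'time_s': 9.15, 'q': [-13.5708, 29.489, 80.4065, 0.001, 70.0141, -87.4326], 'position': [0.5715, -0.0171, 0.1409], 'tool_rot': [[-0.9606, 0.278, 0.0015], [0.278, 0.9606, -0.0004], [-0.0016, 0.0001, -1.0]], 'ft_force': [-1.6047, 1.0794, 9.0115], 'wrist_torque': [0.1241, 0.4011, 0.0231], 'grip_width': 0.0212}
n 6434 top z 0.1534 c [ 0.5702 -0.0176] r 11.464518547058105
side n 1957 axis at top [ 0.5703 -0.0174] tilt dx/dz,dy/dz [-0.003 -0.002] bore xy [ 0.5706 -0.0173] rms 0.00032
mid err to spindle, world [-0.0002 -0.0004] tool frac [ 0.0004 -0.0016 -0.    ] underside z 0.0874
```

It is seated: 9 N up, underside 0.0874, upright. I'll release a little, wait, then rise.

Call:
{"name": "step_arm", "arguments": {
  "steps": [0.42,0,0,0,0,0,0,0.42,0,0,0,0,0,0,0.42,0,0,0,0,0,0,0.42,0,0,0,0,0,0,0.42,0,0,-0.06,0,0,0,0.42,0,0,-0.12,0,0,0,0.42,0,0,-0.22,0,0,0,0.42,0,0,-0.35,0,0,0,0.42,0,0,-0.42,0,0,0,0.42,0,0,-0.42,0,0,0]
}}

```text
time_s: 10.2
position: [0.572, -0.0172, 0.2694]
tool_rot: [[-0.961, 0.278, 0.006], [0.278, 0.961, -0.001], [-0.006, 0.0, -1.0]]
ft_force: [0.1, 0.5, -0.2]
grip_width: 0.0357
```

```bash
python3 m_held.py w_bl9
```

```text
{'time_s': 10.2, 'q': [-13.5725, 23.1533, 68.6563, 0.0013, 87.8351, -87.4319], 'position': [0.572, -0.0172, 0.2694], 'tool_rot': [[-0.9606, 0.278, 0.006], [0.278, 0.9606, -0.0014], [-0.0062, 0.0003, -1.0]], 'ft_force': [0.135, 0.4667, -0.2165], 'wrist_torque': [0.0197, -0.0128, 0.0307], 'grip_width': 0.0357}
n 1508 top z 0.1534 c [ 0.57   -0.0172] r 11.160979270935059
side n 302 axis at top [ 0.5701 -0.0171] tilt dx/dz,dy/dz [-0.006  0.004] bore xy [ 0.5705 -0.0173] rms 0.00016
mid err to spindle, world [-0.0001 -0.0006] tool frac [-0.0001 -0.002  -0.    ] underside z 0.0874
```

View pics/w_bl9.png

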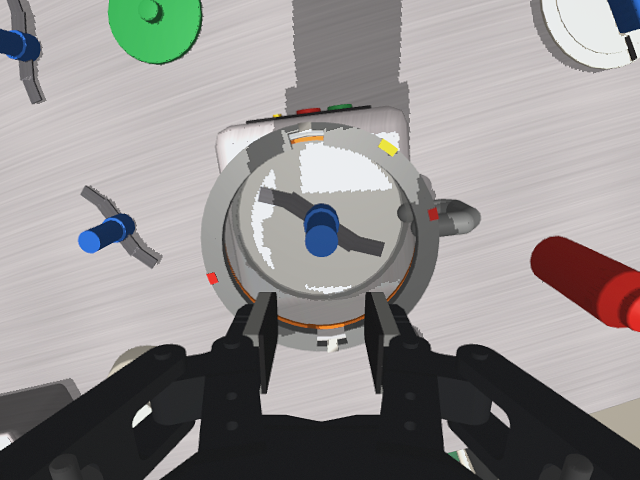

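The blade stands alone on the spindle, hub at (321,225), underside 0.0874. Now the lid: move over it with the turn.

Call:
{"name": "step_arm", "arguments": {
  "steps": [0.5,0.09,0.12,0,0,0,0,0.5,0.18,0.24,0,0,0,-0.1,0.5,0.27,0.36,0,0,0,-0.2,0.5,0.36,0.48,0,0,0,-0.35,0.5,0.45,0.6,0.05,0,0,-0.5,0.5,0.54,0.72,0.1,0,0,-0.669,0.5,0.63,0.84,0.2,0,0,-0.669,0.5,0.693,0.903,0.3,0,0,-0.669,0.5,0.693,0.903,0.35,0,0,-0.669,0.5,0.693,0.903,0.35,0,0,-0.669]
}}

```text
time_s: 11.25
position: [0.4448, 0.301, 0.1579]
tool_rot: [[-0.97, -0.243, -0.007], [-0.243, 0.97, -0.003], [0.007, -0.001, -1.0]]
ft_force: [0.5, 0.6, 1.1]
grip_width: 0.0426
```

```bash
python3 -c "
from h import *
look('w_lid2','wrist')"; python3 m_lid.py w_lid2
```

```text
{'time_s': 11.25, 'q': [21.4511, 25.4903, 84.4576, -0.0059, 70.4673, -82.596], 'position': [0.4448, 0.301, 0.1579], 'tool_rot': [[-0.9701, -0.2428, -0.0067], [-0.2427, 0.9701, -0.0027], [0.0072, -0.001, -1.0]], 'ft_force': [0.4791, 0.552, 1.0974], 'wrist_torque': [0.0588, 0.0229, 0.036], 'grip_width': 0.0426}
bar px [ 311  189   21  123 2470] [320.75060729 249.41983806]
z range [0.0514 0.054  0.0552]
bar top rect mm ((447.3224792480469, 301.0849914550781), (78.78892517089844, 12.809045791625977), 13.68929386138916)
yaw 13.812444513321315 [0.4452 0.3004 0.0539]
flange n 24690 z 0.0215 circle ((448.2484436035156, 301.08831787109375), 70.09835815429688)
```

View pics/w_lid2.png

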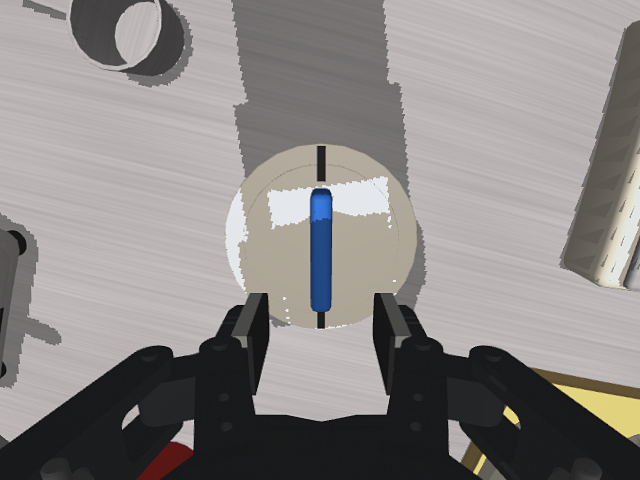

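Call:
{"name": "step_arm", "arguments": {
  "steps": [0.5,-0.0095,-0.002,0.12,0,0,0,0.5,-0.0095,-0.002,0.24,0,0,0,0.5,-0.0095,-0.002,0.34,0,0,0,0.5,-0.0095,-0.002,0.375,0,0,0,0.5,-0.0095,-0.002,0.375,0,0,0],
  "grip_force": 60
}}

```text
time_s: 11.8
position: [0.4499, 0.3006, 0.0485]
tool_rot: [[-0.971, -0.24, -0.001], [-0.24, 0.971, -0.001], [0.001, -0.0, -1.0]]
ft_force: [-0.8, 0.4, 0.5]
grip_width: 0.0427
```

Call:
{"name": "step_arm", "arguments": {
  "steps": [0,0,0,0,0,0,0,0,0,0,0,0,0,0,0,0,0,0,0,0,0,0,0,0,0,0,0,0,0,0,0,0,0,0,0,0,0,0,0,0,0,0],
  "grip_force": 60
}}

```text
time_s: 12.4
position: [0.4506, 0.3014, 0.0507]
tool_rot: [[-0.97, -0.241, 0.004], [-0.241, 0.97, 0.001], [-0.004, 0.0, -1.0]]
ft_force: [0.2, -1.1, 6.7]
grip_width: 0.0128
```

```bash
python3 -c "
from h import *
look('w_lid3','wrist')"; python3 m_lid.py w_lid3
```

```text
{'time_s': 12.4, 'q': [21.2612, 33.8634, 90.9755, -0.0139, 54.9495, -82.6927], 'position': [0.4506, 0.3014, 0.0507], 'tool_rot': [[-0.9705, -0.2413, 0.0035], [-0.2413, 0.9705, 0.0012], [-0.0037, 0.0003, -1.0]], 'ft_force': [0.1564, -1.1484, 6.6949], 'wrist_torque': [-0.1397, 0.1508, 0.0003], 'grip_width': 0.0128}
bar px [ 302  208   39  209 7486] [320.72308309 309.70277852]
z range [0.048  0.054  0.0551]
bar top rect mm ((447.70452880859375, 300.1500244140625), (79.4908218383789, 13.780024528503418), 13.82185173034668)
yaw 13.937115492639514 [0.4432 0.2989 0.0539]
flange n 47611 z 0.0215 circle ((448.1969299316406, 300.4210205078125), 70.16015625)
```

View pics/w_lid3.png

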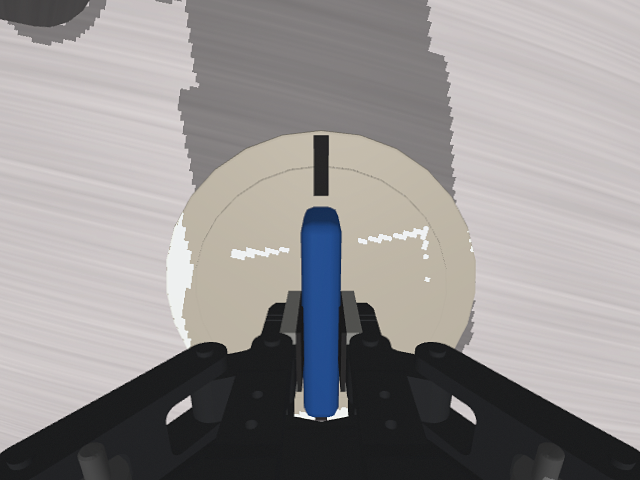

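The bar is gripped at 12.8 mm. Lifting and carrying the lid toward the chopper.

Call:
{"name": "step_arm", "arguments": {
  "steps": [0,0,0,-0.12,0,0,0,0,0,0,-0.26,0,0,0,0,0,0,-0.4,0,0,0,0,0,0,-0.54,0,0,0,0,-0.01,-0.08,-0.66,0,0,0.05,0,-0.03,-0.2,-0.68,0,0,0.15,0,-0.05,-0.34,-0.68,0,0,0.28,0,-0.07,-0.48,-0.68,0,0,0.4,0,-0.08,-0.6,-0.68,0,0,0.515,0,-0.08,-0.6,-0.68,0,0,0.515]
}}

```text
time_s: 13.45
position: [0.5174, 0.1286, 0.2532]
tool_rot: [[-0.986, 0.167, 0.001], [0.167, 0.986, -0.001], [-0.001, -0.001, -1.0]]
ft_force: [-0.3, -0.6, -1.3]
grip_width: 0.0129
```

```bash
python3 -c "
from h import *
s=st(); R=np.array(s['tool_rot']); d=np.array([.573,-.018,s['position'][2]])-s['position']; print((R.T@d/.3).round(4), np.degrees(np.arctan2(R[1,0],R[0,0])))"
```

```text
{'time_s': 13.45, 'q': [1.2531, 19.8948, 76.4981, -0.0607, 83.5633, -79.1282], 'position': [0.5174, 0.1286, 0.2532], 'tool_rot': [[-0.986, 0.167, 0.0008], [0.167, 0.986, -0.001], [-0.0009, -0.0009, -1.0]], 'ft_force': [-0.2533, -0.6255, -1.3316], 'wrist_torque': [-0.0039, -0.0077, -0.062], 'grip_width': 0.0129}
[-0.2643 -0.4508  0.0007] 170.3881125741738
```

Call:
{"name": "step_arm", "arguments": {
  "steps": [0,-0.06,-0.1,0,0,0,0,0,-0.13,-0.22,0,0,0,0,0,-0.2,-0.34,0,0,0,0,0,-0.25,-0.42,0,0,0,0,0,-0.264,-0.45,0,0,0,0,0,-0.264,-0.45,0,0,0,0,0,-0.264,-0.45,0,0,0,0,0,-0.264,-0.45,0,0,0,0]
}}

```text
time_s: 14.25
position: [0.5725, -0.0123, 0.2531]
tool_rot: [[-0.987, 0.158, 0.0], [0.158, 0.987, 0.0], [-0.0, 0.0, -1.0]]
ft_force: [0.2, 0.2, -1.6]
grip_width: 0.0128
```

```bash
cat > m_lh.py <<'E'
from h import *
import sys
from scipy.optimize import least_squares
tag=sys.argv[1]
s=st(); C=calib("wrist"); im,d=imaging.get_image("wrist"); cv2.imwrite(f"pics/{tag}.png",im); W=cloud(C,d); TCP=np.array(s["position"])
zf=TCP[2]-.0507+.0215
M=(abs(W[...,2]-zf)<.006)&(np.hypot(W[...,0]-TCP[0],W[...,1]-TCP[1])<.08); P=W[M]
A=np.c_[P[:,:2]-TCP[:2],np.ones(len(P))]; k=np.linalg.lstsq(A,P[:,2],rcond=None)[0]; print("flange n",len(P),"z",k[2].round(4),"slopes",k[:2].round(4))
c=TCP[:2].copy(); P=P[:,:2]
for _ in range(6):
    D=P-c; a=np.floor(np.degrees(np.arctan2(D[:,1],D[:,0]))/3).astype(int); rr=np.hypot(*D.T)
    pts=np.array([P[a==q][np.argmax(rr[a==q])] for q in np.unique(a)]); pts=pts[np.hypot(*(pts-c).T)>.063]
    c=least_squares(lambda q:np.hypot(pts[:,0]-q[0],pts[:,1]-q[1])-.070,c,loss="soft_l1",f_scale=.001).x
hsv=cv2.cvtColor(im,cv2.COLOR_BGR2HSV); m=(abs(hsv[...,0].astype(int)-112)<14)&(hsv[...,1]>130)&(hsv[...,2]>30)
n,l,ss,cc=cv2.connectedComponentsWithStats(m.astype(np.uint8)); i=1+np.argmax(ss[1:,4]); B=W[l==i]; B=B[np.isfinite(B).all(1)]; zt=np.percentile(B[:,2],95); B=B[B[:,2]>zt-.005]
_,_,v=np.linalg.svd(B[:,:2]-B[:,:2].mean(0),full_matrices=False)
print("bar n",len(B),"lid c",c.round(4),len(pts),"yaw",(np.degrees(np.arctan2(v[0,1],v[0,0]))%180).round(2))
e=np.array([.5702,-.0175])-c; R=np.array(s["tool_rot"]); print("tool yaw",np.degrees(np.arctan2(R[1,0],R[0,0])).round(2),"lid in tool mm",(R.T@np.array([*(c-TCP[:2]),0])*1000).round(1),"err mm",(e*1000).round(1),"tool frac",(R.T@np.array([*e,0])/.3).round(4))
E
python3 m_lh.py w_lh1
```

```text
{'time_s': 14.25, 'q': [-13.0809, 23.9146, 70.1227, 0.0154, 85.9578, -93.9647], 'position': [0.5725, -0.0123, 0.2531], 'tool_rot': [[-0.9874, 0.1585, 0.0001], [0.1585, 0.9874, 0.0002], [-0.0001, 0.0003, -1.0]], 'ft_force': [0.161, 0.2123, -1.6245], 'wrist_torque': [0.0113, 0.0163, 0.0301], 'grip_width': 0.0128}
flange n 47544 z 0.224 slopes [ 0.0035 -0.0011]
bar n 7021 lid c [ 0.5703 -0.0125] 85 yaw 170.9
tool yaw 170.88 lid in tool mm [ 2.2 -0.6 -0. ] err mm [-0.1 -5. ] tool frac [-0.0024 -0.0164 -0.    ]
```

View pics/w_lh1.png

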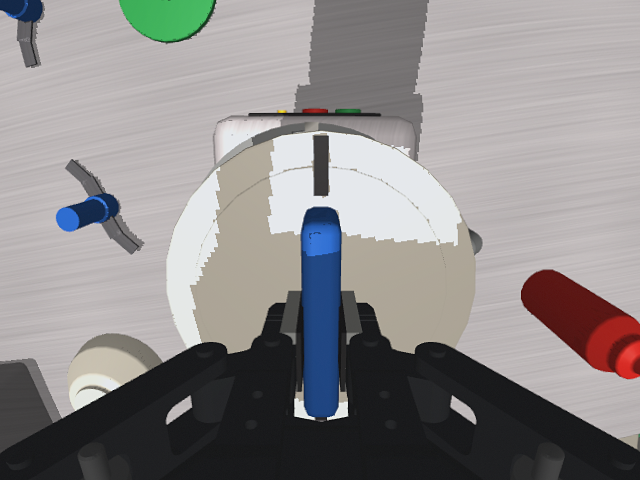

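Call:
{"name": "step_arm", "arguments": {
  "steps": [0,-0.002,-0.016,0.04,0,0,0,0,-0.002,-0.016,0.08,0,0,0,0,-0.002,-0.016,0.09,0,0,0,0,-0.002,-0.016,0.09,0,0,0,0,-0.002,-0.016,0.09,0,0,0]
}}

```text
time_s: 14.8
position: [0.5729, -0.0184, 0.2262]
tool_rot: [[-0.987, 0.16, 0.001], [0.16, 0.987, -0.0], [-0.001, 0.0, -1.0]]
ft_force: [0.0, 0.2, -2.5]
grip_width: 0.0127
```

```bash
python3 m_lh.py w_lh2; python3 m_lh.py w_lh2b
```

```text
{'time_s': 14.8, 'q': [-13.6676, 25.0549, 72.7947, 0.0046, 82.1147, -94.4685], 'position': [0.5729, -0.0184, 0.2262], 'tool_rot': [[-0.9871, 0.1599, 0.0006], [0.1599, 0.9871, -0.0001], [-0.0006, 0.0, -1.0]], 'ft_force': [0.0163, 0.166, -2.5362], 'wrist_torque': [0.0051, 0.022, -0.0359], 'grip_width': 0.0127}
flange n 47543 z 0.197 slopes [ 0.004  -0.0012]
bar n 7022 lid c [ 0.5707 -0.0186] 85 yaw 170.83
tool yaw 170.8 lid in tool mm [ 2.2 -0.6 -0. ] err mm [-0.5  1.1] tool frac [ 0.0022  0.0034 -0.    ]
{'time_s': 14.85, 'q': [-13.6717, 25.0482, 72.7892, 0.003, 82.1143, -94.4709], 'position': [0.573, -0.0184, 0.2263], 'tool_rot': [[-0.9871, 0.1599, 0.0008], [0.1599, 0.9871, -0.0001], [-0.0008, -0.0, -1.0]], 'ft_force': [0.1172, 0.2292, -2.6379], 'wrist_torque': [0.0313, -0.0159, 0.0085], 'grip_width': 0.0126}
flange n 47564 z 0.1972 slopes [ 0.0042 -0.0015]
bar n 7033 lid c [ 0.5707 -0.0187] 85 yaw 170.8
tool yaw 170.8 lid in tool mm [ 2.1 -0.6 -0. ] err mm [-0.5  1.2] tool frac [ 0.0024  0.0036 -0.    ]
```

Call:
{"name": "step_arm", "arguments": {
  "steps": [0,0.002,0.003,0.02,0,0,0,0,0.002,0.003,0.04,0,0,0,0,0.002,0.003,0.05,0,0,0,0,0.002,0.003,0.06,0,0,0,0,0.002,0.003,0.065,0,0,0,0,0.002,0.003,0.065,0,0,0]
}}

```text
time_s: 15.5
position: [0.5723, -0.0176, 0.2061]
tool_rot: [[-0.987, 0.16, -0.0], [0.16, 0.987, 0.0], [0.0, 0.0, -1.0]]
ft_force: [0.4, -0.2, -1.7]
grip_width: 0.0127
```

```bash
python3 m_lh.py w_lh3
```

```text
{'time_s': 15.5, 'q': [-13.6083, 25.94, 74.7827, 0.0002, 79.2962, -94.3898], 'position': [0.5723, -0.0176, 0.2061], 'tool_rot': [[-0.9871, 0.1602, -0.0003], [0.1602, 0.9871, 0.0001], [0.0003, 0.0, -1.0]], 'ft_force': [0.4413, -0.1847, -1.6839], 'wrist_torque': [0.0179, -0.0042, 0.0343], 'grip_width': 0.0127}
flange n 47560 z 0.177 slopes [ 0.0031 -0.0011]
bar n 7022 lid c [ 0.57   -0.0179] 86 yaw 170.78
tool yaw 170.78 lid in tool mm [ 2.2 -0.6  0. ] err mm [0.2 0.4] tool frac [-0.0004  0.0013 -0.    ]
```

View pics/w_lh3.png

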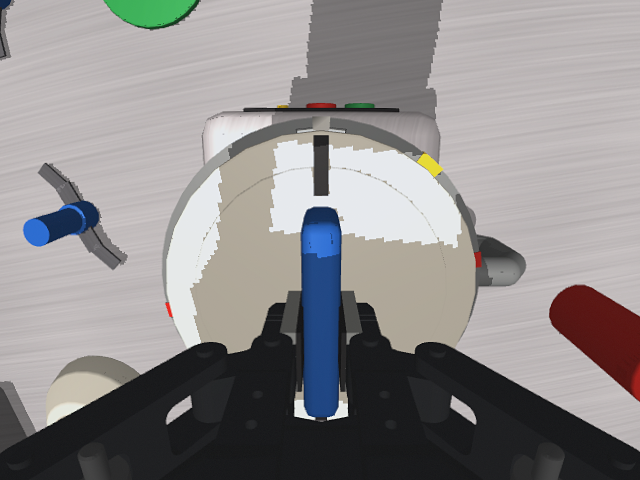

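The lugs are entering the notches with no force, and the black line points at the white notch (321,130). Lowering to flush.

Call:
{"name": "step_arm", "arguments": {
  "steps": [0,0,0.001,0.01,0,0,0,0,0,0.001,0.02,0,0,0,0,0,0.001,0.028,0,0,0,0,0,0.001,0.028,0,0,0,0,0,0.001,0.028,0,0,0]
}}

```text
time_s: 16.05
position: [0.5724, -0.0173, 0.1997]
tool_rot: [[-0.987, 0.16, 0.002], [0.16, 0.987, -0.001], [-0.002, -0.0, -1.0]]
ft_force: [-5.1, 0.6, 11.5]
grip_width: 0.0126
```

```bash
python3 m_lh.py w_lh4
```

```text
{'time_s': 16.05, 'q': [-13.567, 26.2147, 75.4512, -0.0098, 78.2194, -94.3589], 'position': [0.5724, -0.0173, 0.1997], 'tool_rot': [[-0.9871, 0.16, 0.0019], [0.16, 0.9871, -0.0006], [-0.002, -0.0003, -1.0]], 'ft_force': [-5.0584, 0.6183, 11.4647], 'wrist_torque': [0.1011, 0.7413, -0.0595], 'grip_width': 0.0126}
flange n 51722 z 0.1703 slopes [ 0.0151 -0.0019]
bar n 7027 lid c [ 0.5642 -0.0169] 88 yaw 170.83
tool yaw 170.79 lid in tool mm [ 8.1 -0.9 -0. ] err mm [ 6.  -0.6] tool frac [-0.02    0.0013  0.    ]
```

```bash
sed -i 's/^A=np/P=P[np.hypot(P[:,0]-.5702,P[:,1]+.0175)<.066] if TCP[2]<.203 else P\nA=np/' m_lh.py; python3 m_lh.py w_lh5
```

```text
{'time_s': 16.1, 'q': [-13.5682, 26.2141, 75.4526, -0.0093, 78.2187, -94.3583], 'position': [0.5724, -0.0173, 0.1996], 'tool_rot': [[-0.9871, 0.16, 0.0019], [0.16, 0.9871, -0.0006], [-0.002, -0.0003, -1.0]], 'ft_force': [-4.1825, 0.9782, 10.8789], 'wrist_torque': [0.1049, 0.7319, -0.0253], 'grip_width': 0.0127}
flange n 42375 z 0.1706 slopes [ 0.0054 -0.0011]
bar n 7034 lid c [ 0.575  -0.0183] 74 yaw 170.81
tool yaw 170.79 lid in tool mm [-2.7 -0.5  0. ] err mm [-4.8  0.8] tool frac [ 0.0161 -0.0001 -0.    ]
```

View pics/w_lh5.png

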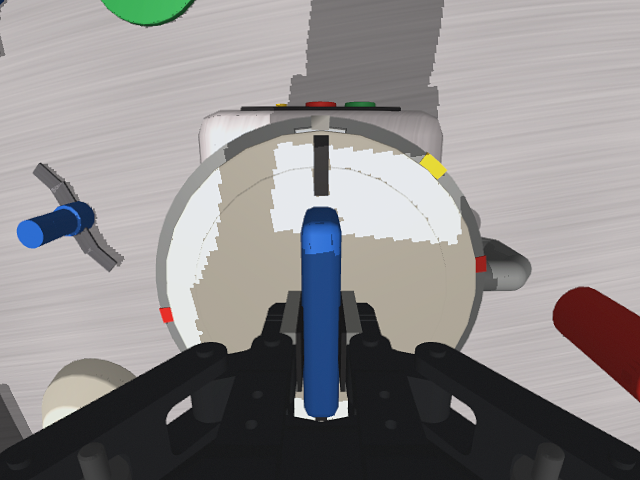

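The lid is flush: TCP at 0.1997 matches the grip height of 0.0507 plus the seated 0.149, with an 11 N reaction. Now the first half of the clockwise twist, about the lid's axis.

Call:
{"name": "step_arm", "arguments": {
  "steps": [0,0,0,0,0,0,0,0,0,-0.0005,0,0,0,0.07,0,0,-0.001,0,0,0,0.14,0,0,-0.0015,0,0,0,0.21,0,0,-0.002,0,0,0,0.28,0,0,-0.0025,0,0,0,0.35,0,0,-0.003,0,0,0,0.42,0,0,-0.003,0,0,0,0.42,0,0,-0.003,0,0,0,0.42],
  "grip_force": 80
}}

```text
time_s: 17.05
position: [0.5728, -0.0185, 0.1997]
tool_rot: [[-0.882, 0.471, 0.003], [0.471, 0.882, -0.001], [-0.004, 0.0, -1.0]]
ft_force: [-2.7, -1.6, 10.4]
grip_width: 0.0124
```

```bash
python3 m_lh.py w_lh6
```

```text
{'time_s': 17.05, 'q': [-13.6697, 26.2189, 75.4326, -0.0385, 78.1435, -75.5701], 'position': [0.5728, -0.0185, 0.1997], 'tool_rot': [[-0.8822, 0.4709, 0.0033], [0.4709, 0.8822, -0.0015], [-0.0036, 0.0003, -1.0]], 'ft_force': [-2.684, -1.6258, 10.3551], 'wrist_torque': [-0.1016, 0.3424, 0.2821], 'grip_width': 0.0124}
flange n 42967 z 0.1706 slopes [ 0.0055 -0.0031]
bar n 6946 lid c [ 0.5744 -0.0198] 75 yaw 152.2
tool yaw 151.91 lid in tool mm [-2.1 -0.3  0. ] err mm [-4.2  2.3] tool frac [ 0.016   0.0002 -0.0001]
```

View pics/w_lh6.png

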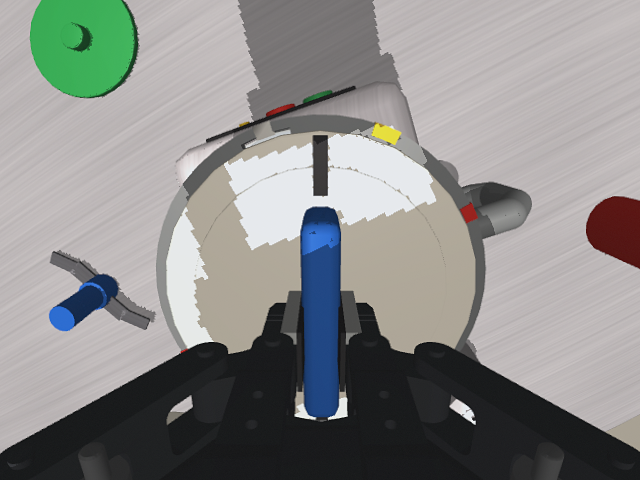

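It has turned 18.6° so far, still flush, with a spring torque of 0.28 N m. Second half, to the mark.

Call:
{"name": "step_arm", "arguments": {
  "steps": [0,0,-0.0005,0,0,0,0.07,0,0,-0.001,0,0,0,0.14,0,0,-0.0015,0,0,0,0.21,0,0,-0.002,0,0,0,0.28,0,0,-0.0025,0,0,0,0.35,0,0,-0.003,0,0,0,0.42,0,0,-0.003,0,0,0,0.475,0,0,-0.003,0,0,0,0.475,0,0,-0.003,0,0,0,0.475]
}}

```text
time_s: 18.0
position: [0.5722, -0.0193, 0.1997]
tool_rot: [[-0.65, 0.76, 0.003], [0.76, 0.65, -0.002], [-0.003, 0.001, -1.0]]
ft_force: [-2.3, -0.5, 10.3]
grip_width: 0.0124
```

```bash
python3 m_lh.py w_lh7; python3 -c "
from h import *
im,d,C=look('side_end','side'); cv2.imwrite('pics/side_end_c.png',cv2.resize(im[170:350,190:430],None,fx=3.2,fy=3.2,interpolation=cv2.INTER_CUBIC))"
```

```text
{'time_s': 18.0, 'q': [-13.7543, 26.1768, 75.5049, -0.0443, 78.1306, -54.2995], 'position': [0.5722, -0.0193, 0.1997], 'tool_rot': [[-0.6502, 0.7598, 0.003], [0.7598, 0.6502, -0.0015], [-0.0031, 0.0013, -1.0]], 'ft_force': [-2.2537, -0.4639, 10.2515], 'wrist_torque': [-0.1617, 0.4909, 0.3446], 'grip_width': 0.0124}
flange n 43065 z 0.1706 slopes [ 0.0044 -0.005 ]
bar n 6949 lid c [ 0.5733 -0.0211] 75 yaw 131.04
tool yaw 130.55 lid in tool mm [-2.1 -0.4  0. ] err mm [-3.1  3.6] tool frac [ 0.0159  0.     -0.    ]
{'time_s': 18.05, 'q': [-13.7547, 26.1764, 75.5042, -0.0442, 78.1319, -54.3008], 'position': [0.5722, -0.0193, 0.1997], 'tool_rot': [[-0.6502, 0.7598, 0.003], [0.7598, 0.6502, -0.0015], [-0.0031, 0.0013, -1.0]], 'ft_force': [-2.6032, -1.2618, 10.1093], 'wrist_torque': [-0.1183, 0.4772, 0.3694], 'grip_width': 0.012}
```

View pics/w_lh7.png

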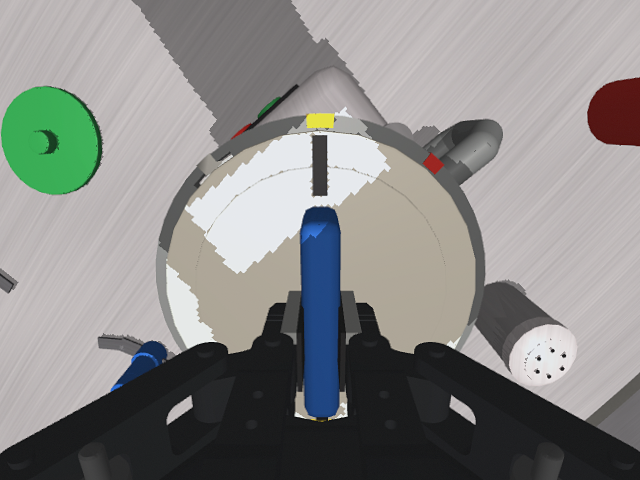

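View pics/side_end_c.png

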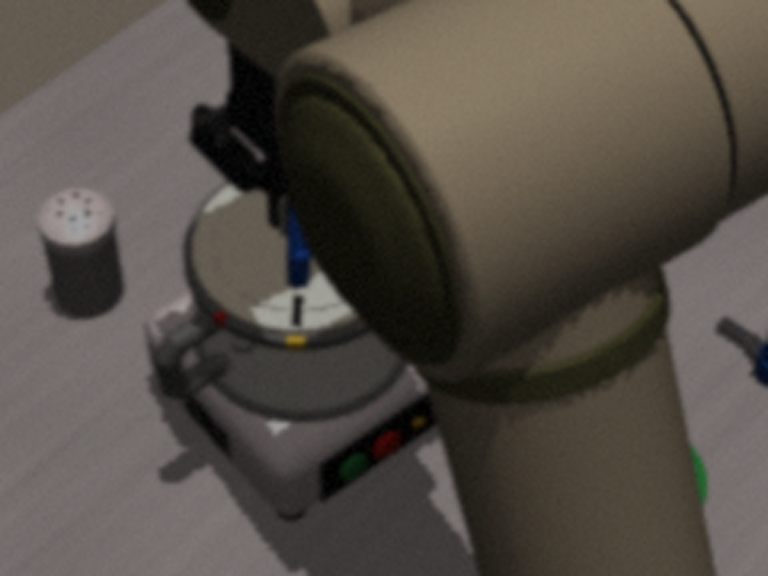

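The black line points straight at the yellow mark at (320,121), and the lid is flush and steady. Handing in.

```bash
python3 -c "
from h import *
st(); print(close_job())"
```

```text
{'time_s': 18.1, 'q': [-13.755, 26.1767, 75.5032, -0.0419, 78.1303, -54.3022], 'position': [0.5722, -0.0193, 0.1997], 'tool_rot': [[-0.6502, 0.7598, 0.003], [0.7598, 0.6502, -0.0015], [-0.0031, 0.0014, -1.0]], 'ft_force': [-2.7734, -0.3905, 10.0947], 'wrist_torque': [-0.1526, 0.5805, 0.4083], 'grip_width': 0.0123}
the job is handed in; nothing more can be done
None
```

The chopper lid is held at the yellow pulse mark with the gripper still closed on it, and the job was handed in at 18.1 s. No verdict is reported, so what follows rests on my own measurements.

- **Blade:** I took the rightmost of the three look-alikes and lowered it onto the spindle. After letting go, it measured upright with its underside at 0.0874 m (shoulder at 0.088 m), less than 1 mm off the axis.
- **Lid seating:** The lugs went down the notches with almost no force. The lid then sat flush, with the tool at 0.1997 m as expected and about 11 N of reaction.
- **Twist:** The bar ended at a yaw of 131.0°, against 130.8° for the yellow mark. That puts the ring at an estimated 0.61–0.62 rad, worked out from the bar angle, not read directly. In the last picture the black line meets the yellow mark.
- **Hold:** The arm is steady with the grip set to 80 N and the spring pushing back with about 0.35 N m.

**Check that disagreed:** Once the lid was seated, the camera's circle fit put its centre 4–5 mm off the axis. I don't trust that fit, because rim points mixed in before I masked them, and the mask then cut the flange edge. The tool position and the offset measured before seating put the lid about 1 mm off the axis.

I did not measure the bystanders again afterwards, but the arm met no unexpected forces on the way.

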